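# Close the plaster mould and take its moisture reading

### The job

Lift the loose upper half of the plaster mould by its grip bar, lower it (do not drop it) onto the lower half on the turntable so that the two pegs enter its holes and it sits fully down with its sides in line (either way round), and let go of it. Then take the moisture meter out of its wooden block and hold it upright with its sprung metal foot inside the pencilled ring on top of the closed mould (not on the cross), pressed gently so that the foot is pushed about half way in and never hard. Finish while still holding the meter there, and leave the jars, pots, mug and plate on the table where they are.

Things in the scene. Friction and masses are not known exactly. Their poses are not given: they have to be found in the camera images.
- mould_top: Upper half of a plaster mould, loose, 0.6 kg, flat on the table: off-white slab 110 (x) by 160 (y) by 32 mm thick. On top, in the middle, a grip bar 26 (x) by 60 (y), 36 mm high: grip across the 26 mm. Underside: two blind holes 17 mm wide, 18 deep, at y = +-62 mm. Top: a pencilled ring at y = +55, a cross at y = -55 mm. Origin: centre of the underside; z up.
- ring (a point): Centre of the pencilled ring (22 mm across outside, 17 mm inside, with a dot in the middle) on the top face of the upper mould half; the top face is level with this point.
- mould_base: Lower mould half, 110 (x) by 160 mm (y), on a dark turntable 200 mm across; fixed, does not turn. Flat top 69 mm above the table with an empty rectangular cavity; two plaster pegs on it at y = +-62 mm, 14 mm high, 14 wide at the foot, tapering to 6 at the tip. Origin: centre of the turntable's underside, on the table.
- seat (a point): Centre of the lower half's top face, 69 mm above the table; axes as the lower half's. The upper half's origin comes here, its long side along y (either way round), when it is fully seated.
- holder: Wooden block 80 mm (its x) by 70 mm (its y) by 62 mm high, fixed, with a 25 mm hole, 60 mm deep, in the middle of its top in which the meter stands. Origin: centre of its underside.
- meter: Moisture meter, loose, 0.16 kg, upright in the block. Grey case 40 (x) by 28 mm (y), 4 to 84 mm above its origin: grip across the 28. Below: collar 36 mm wide (0 to 4 mm), which rests on the block's top; steel nose 20 mm wide, 40 long; sprung foot, ending 56 mm below the origin when free. Lift 60 mm or more to draw it out. Origin: underside of the collar, on the axis; z up.
- meter_tip (a joint): How far the meter's sprung foot is pushed in, in m: 0 when free, 0.010 when fully in. The spring takes 0.5 N to start and 0.5 N more for each mm.
- foot (a point): Rounded end of the meter's sprung foot (8 mm wide); it moves with the foot.
- jar_a: Screw-lid glaze jar, 66 mm wide, 90 mm high; loose, not part of the job: leave it in place. Origin: centre of its underside.
- jar_b: Green glass jar, 56 mm wide, 60 mm high; loose, not part of the job: leave it in place. Origin: centre of its underside.
- brush_pot: White pot 80 mm wide, 100 mm high, full of brushes that stand up to about 230 mm; loose, not part of the job: leave it in place. Origin: centre of its underside.
- mug: Unglazed mug with a handle, 80 mm wide, 90 mm high; loose, not part of the job: leave it in place. Origin: centre of its underside.
- dish: Small white plate, 84 mm wide, 22 mm high; loose, not part of the job: leave it in place. Origin: centre of its underside.
- pan_l: Small colour pot with a black lid, 48 mm wide, 30 mm high; loose, not part of the job: leave it in place. Origin: centre of its underside.
- pan_r: Small colour pot with a white lid, 48 mm wide, 30 mm high; loose, not part of the job: leave it in place. Origin: centre of its underside.
There are look-alikes about, which are no part of the job. Leave any red or yellow look-alike of the mould_top alone.

How it is judged:
On the way, in this order (a step that is already met when the one before it is completed fails the run):
1. the upper mould half is fully seated on the lower half and let go (horizontal distance between mould_top and seat below 0.004 m and z of mould_top in the frame of seat below 0.003 m and angle between the x axis of mould_top and the x axis of seat, either way round below 0.06 rad and angle between mould_top's own z axis and vertical below 0.04 rad and contact force between the fingers and mould_top below 0.1 N), for 0.2 s.
2. the meter is held in the fingers, clear of its block (z of foot in the frame of holder above 0.064 m and contact force between the fingers and meter above 1 N), for 0.2 s.
At the end, for the whole second after the job is handed in: Upper half seated (4 mm sideways, 3 mm down, 0.06 rad yaw, level), fingers off it; fingers hold the meter still, upright within 0.12 rad, out of its block, foot on the top face within 8.5 mm of the ring centre, pushed in 2 to 8 mm (0.7 to 7 N) (horizontal distance between mould_top and seat below 0.004 m and z of mould_top in the frame of seat below 0.003 m and angle between the x axis of mould_top and the x axis of seat, either way round below 0.06 rad and angle between mould_top's own z axis and vertical below 0.04 rad and contact force between the fingers and mould_top below 0.5 N and horizontal distance between foot and ring below 0.0085 m and z of foot in the frame of ring between -0.004 and 0.004 m and angle between meter's own z axis and vertical below 0.12 rad and value of joint meter_tip between 0.002 and 0.008 m and contact force between meter and mould_top between 0.7 and 7 N and contact force between the fingers and meter above 1 N and contact force between meter and holder below 0.1 N and linear speed of meter below 0.02 m/s); the arm keeps its last pose, push and grip.
It fails at once if the upper half is let go more than 23 mm above its seat (dropped) (height (world z) of mould_top above 0.092 m and contact force between the fingers and mould_top below 0.05 N).
It fails at once if the meter is pressed hard on the mould (over 15 N) (contact force between meter and mould_top above 15 N).
It fails at once if a bystander is moved by more than 30 mm (distance of any of jar_a, jar_b, brush_pot, mug, dish, pan_l, pan_r from where it was at the start of the episode above 0.03 m).
It also fails if it takes over 61 s, if anything falls off the work surface, if the arm or the gripper's body presses on something with over 40 N, if the wrist force passes 120 N, or if a joint passes its speed limit or range.

### The arm

A 6-joint arm with a two-finger parallel gripper is mounted at the origin on the work surface. World frame = base frame: x ahead of the robot, y to its left, z up, the work surface at z = 0. Lengths are in m, angles in rad, forces in N, time in s.
With the tool pointing down it reaches from about 0.35 to 0.775 m from the base axis. Payload 7.3 kg.
Tool frame: the origin (TCP) lies at the very end of the fingers, on their centre line; the grasp point (between the pads) lies 19 mm behind it; z points along the fingers, y is the line along which they close (so a half turn about z gives the same grasp; the last joint's range is limited). The gripper opens to 92 mm and grips with 3 to 60 N. Pads are 19 mm wide; open, the fingers measure 130 mm over their backs; the gripper's body (75 mm by 190 mm) begins 47 mm behind the grasp point.
Start: joints at [1.099, 0.342, 1.524, -0, 1.275, -0.146], TCP at [0.168, 0.497, 0.227] pointing down, gripper open.
Joint ranges: [-2.53, 2.53], [-0.77, 2.02], [0.04, 2.7], [-1, 4.14], [0.28, 2.66], [-3.11, 3.11]. Speed limits (rad/s): [2.57, 2.57, 3.14, 3.14, 3.14, 3.14].

### API

Orientations are given as [roll, pitch, yaw] about the fixed x, y, z axes, in that order (R = Rz(yaw) Ry(pitch) Rx(roll)).
In Python, from cell import observe, read_camera, get_calibration, hand_in, search_frame gives the robot as it stands.
- The arm moves only by the tool step_arm, never from a script. Its argument "commands" is a list of rows, each an object with "translation": the shift along the tool's x, y, z in mm, a list of three; "roll": the turn about the tool's z in rad. In form: [{"translation": [x, y, z], "roll": roll}, ...]. A call has 1 to 20 rows; each row shifts and turns the commanded pose from where the row before left it, along the tool's axes as they then stand; what a row does not reach is not made up. A row lasts 1/12 s, in which the tool goes at most 41.7 mm and 7.16 degrees, less where a joint would pass 70% of its speed; a pose out of reach is approached as far as the arm can. A call is refused whole if a number of a shift passes 41.7 or a number of a turn 0.125, either way. A call with a gripper value outside its range is refused whole. "fingers" is the opening, from 0 (shut) to 1 (fully open), set as the call begins (left out, the last holds). The fingers move at their own pace and stop on an object; "grip_force" is the grip in N (left out, the last holds). Time passes only in rows, so rows that do not move let the fingers close. It gives the time, the measured TCP pose, the force, the opening and the grip force at its end, in the units of the state.
- observe(): the state, without advancing time (a new reading comes with each control period).
- read_camera(name): name is "scene" or "top"; returns the picture (400x640x3 uint8, red, green, blue); there is no depth.
- get_calibration(name): a dict with "camera_matrix" (3x3 intrinsics, pixels), "dist_coeffs" ([k1, k2, p1, p2, k3] as OpenCV has them; the pictures are not rectified), "world_from_camera" (4x4, takes a point from camera to world coordinates). Camera axes: x right, y up, looking along -z (the intrinsics and any distortion apply to the point x, -y, -z); pixel columns grow to the right and rows downward; lengths in m; the calibration is good to about 2 mm. A picture is of the moment at which its call begins. get_calibration takes no time and is no camera call.
- hand_in(): hands the job in; it is judged then, once.
Trained networks look in the newest picture that a camera, given by its name, has taken for a name from the list of things; names that differ only in an ending like _2 or _b are one class to them, and where a whole thing is asked for, a point or a joint stands for the part that bears it (a point fixed in the world has none). Each returns a list of dicts, best first, with "confidence" (0 to 1); they miss things now and then, are a little off and sometimes report something else, mostly with a low value. They report only what shows in the picture. A call takes as long as a camera call. They do not tell look-alikes from the thing itself.
- search_frame(camera, name): "at" ([x, y, z] in m, in world coordinates, good to about 4 mm: the middle of the surface that is visible of it).
The state is a dict: "time": time; "qpos": joint angles; "qvel": joint speeds; "joint_efforts": joint torques, N m; "tool_pos": TCP position; "tool_rot": TCP orientation; "contact_force": force on the tool from outside, world axes, zero at the start; "torque": the same for the moment, N m; "opening": finger opening in m; "grip_force": force on a finger pad.
Only numpy, scipy, OpenCV 4.12 (cv2) and the standard library are available. Lean on these libraries where they do the work, as an engineer would, in place of code of your own. Each camera call takes 0.05 s, during which the arm holds its last target. There are 200 camera calls.

## Working session

There is one attempt and no reset: what is moved stays moved. The work goes in short steps, Python scripts to look and compute and a tool call to move; the robot and the scene stay as the last step left them, time stands still between calls to the robot, and variables do not carry over. Pictures are saved under pics/ and viewed, at most 10 in all, crops included, and the job is handed in when it is done.

Besides the shell and the picture viewer there is one more tool, called after "Request:" as name([rows], argument=value, ...), one row to a line, values as JSON. step_arm: Moves the arm, as the interface text tells. Its arguments: {"type":"object","properties":{"commands":{"type":"array"},"fingers":{"type":"number"},"grip_force":{"type":"number"}},"required":["commands"]}

```bash
mkdir -p pics; python3 - <<'E'
from cell import *
import cv2
for c in("scene","top"):
    cv2.imwrite(f"pics/{c}0.png",read_camera(c)[:,:,::-1])
    k=get_calibration(c);print(c,k["world_from_camera"],k["camera_matrix"],k["dist_coeffs"])
    for n in("mould_top","ring","mould_base","holder","meter"):
        print(n,[(d["at"],d["confidence"]) for d in search_frame(c,n)])
print(observe())
E
```

```text
scene [[ 0.82710116 -0.48686625  0.28082899  0.84734228]
 [ 0.56202458  0.72145406 -0.40451502 -0.54575376]
 [-0.0056605   0.49240764  0.8703463   1.16263511]
 [ 0.          0.          0.          1.        ]] [[482.77708976   0.         327.56250621]
 [  0.         482.77708976 200.53364422]
 [  0.           0.           1.        ]] [0.02407122 0.         0.         0.         0.        ]
mould_top [([0.6819, -0.4398, 0.0316], 0.9), ([0.2291, -0.3761, 0.0307], 0.84), ([0.4365, -0.3415, 0.0337], 0.62), ([0.7301, 0.263, 0.091], 0.3), ([0.4821, 0.3526, 0.1236], 0.2)]
ring [([0.4397, -0.3405, 0.0291], 0.72), ([0.2306, -0.3814, 0.032], 0.68), ([0.6771, -0.4416, 0.0363], 0.65)]
mould_base [([0.581, 0.004, 0.0573], 0.72)]
holder [([0.4944, 0.3369, 0.0566], 0.79)]
meter [([0.4849, 0.3506, 0.1214], 0.83), ([0.5816, 0.0016, 0.0574], 0.66)]
top [[-0.0237153   0.9988592  -0.04144724  0.42374027]
 [-0.99961376 -0.02429327 -0.01349716 -0.04260287]
 [-0.01448865  0.04111114  0.99904952  1.27456596]
 [ 0.          0.          0.          1.        ]] [[419.4459536    0.         317.0043989 ]
 [  
[... 533 characters left out ...]
0.3538, 0.1394], 0.67)]
{'time': 0.6, 'qpos': array([ 1.09901120e+00,  3.41946587e-01,  1.52410040e+00, -1.17129509e-05,
        1.27537373e+00, -1.45991004e-01]), 'qvel': array([-0.00113625, -0.00035463, -0.00126739,  0.00079056, -0.00114984,
       -0.00040355]), 'joint_efforts': array([-1.43696390e-03, -4.30933321e+01, -2.44395465e+01,  7.17218360e-02,
        4.83462901e-02,  3.63319623e-05]), 'tool_pos': array([0.16802209, 0.49741452, 0.22676812]), 'tool_rot': array([3.14142417e+00, 3.61001148e-05, 2.81580193e+00]), 'contact_force': array([-0.18429207,  0.40056046, -0.87243601]), 'torque': array([-0.03345606,  0.00656146, -0.00140654]), 'grip_force': 0.0, 'opening': 0.09183057443403395}
```

View pics/scene0.png

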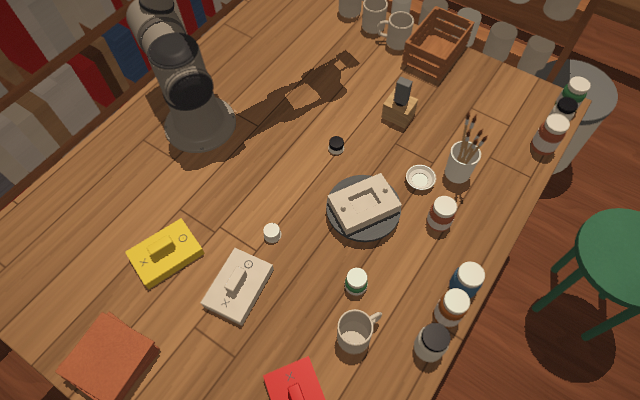

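View pics/top0.png

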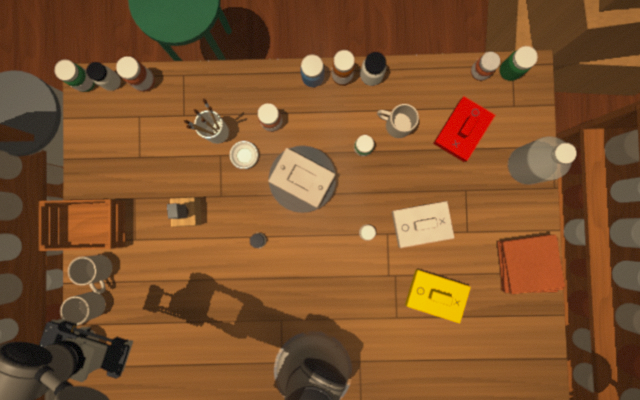

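The off-white loose half is at scene (238,286) / top (424,224); the base is at top (303,178), the meter and block at top (183,211), and the red and yellow ones are decoys. Next I'll fit the poses using both cameras.

```bash
cat > h.py <<'E'
import numpy as np,cv2
from cell import *
from scipy.optimize import minimize
CAL={c:get_calibration(c) for c in("scene","top")}
def proj(c,P):
    k=CAL[c];T=np.linalg.inv(np.array(k["world_from_camera"]));P=np.atleast_2d(P).astype(float)
    q=P@T[:3,:3].T+T[:3,3];q=q*[1,-1,-1]
    return cv2.projectPoints(q.reshape(-1,1,3),np.zeros(3),np.zeros(3),np.array(k["camera_matrix"]),np.array(k["dist_coeffs"]))[0].reshape(-1,2)
def unproj(c,uv,z):
    k=CAL[c];W=np.array(k["world_from_camera"])
    n=cv2.undistortPoints(np.array(uv,float).reshape(-1,1,2),np.array(k["camera_matrix"]),np.array(k["dist_coeffs"])).reshape(-1,2)
    d=np.c_[n[:,0],-n[:,1],-np.ones(len(n))]@W[:3,:3].T;o=W[:3,3]
    return o+d*((z-o[2])/d[:,2])[:,None]
def box(hx,hy,z0,z1,cx=0,cy=0): return np.array([[cx+a*hx,cy+b*hy,z] for a in(-1,1) for b in(-1,1) for z in(z0,z1)])
def place(P,p):
    x,y,t=p[:3];c,s=np.cos(t),np.sin(t);P=np.asarray(P,float)
    return np.c_[x+c*P[:,0]-s*P[:,1],y+s*P[:,0]+c*P[:,1],P[:,2]+(p[3] if len(p)>3 else 0)]
def sil(c,parts,p,shape=(400,640),S=4):
    m=np.zeros((shape[0]*S,shape[1]*S),np.uint8)
    for P in parts:
        h=cv2.convexHull(((proj(c,place(P,p))+.5)*S-.5).astype(np.float32))
        cv2.fillConvexPoly(m,np.round(h*16).astype(np.int32),255,shift=4)
    return cv2.resize(m,shape[::-1],interpolation=cv2.INTER_AREA)/255.
def fit(masks,parts,p0,step=(.006,.006,.06)):
    f=lambda p:sum(((sil(c,parts,p)-m)**2).sum() for c,m in masks.items())
    p0=np.array(p0,float);s=np.vstack([p0]+[p0+np.eye(len(p0))[i]*step[i] for i in range(len(p0))])
    r=minimize(f,p0,method="Nelder-Mead",options=dict(initial_simplex=s,xatol=1e-4,fatol=.01,maxiter=150));return r.x,r.fun
MT=[box(.055,.08,0,.032),box(.013,.03,.032,.068)]
E
python3 - <<'E'
from h import *
I={c:cv2.imread(f"pics/{c}0.png") for c in CAL}
tiles=[]
for c,n,(x,y) in (("top","slab",(424,224)),("top","base",(303,178)),("top","meter",(183,211)),("scene","slab",(238,286)),("scene","base",(364,205)),("scene","meter",(400,103))):
    r=I[c][max(y-45,0):y+45,x-44:x+44]
    tiles.append(cv2.resize(r,(264,270),interpolation=cv2.INTER_CUBIC))
cv2.imwrite("pics/tiles.png",np.vstack([np.hstack(tiles[:3]),np.hstack(tiles[3:])]))
ms={}
for c,(x,y) in (("top",(424,224)),("scene",(238,286))):
    hsv=cv2.cvtColor(I[c],cv2.COLOR_BGR2HSV)
    m=((hsv[...,1]<85)&(hsv[...,2]>70)).astype(np.uint8)
    n,l,_,_=cv2.connectedComponentsWithStats(m,connectivity=4)
    b=l==l[y-12 if c=="scene" else y-12,x+12 if c=="scene" else x]
    b=b.astype(np.uint8);b=cv2.morphologyEx(b,cv2.MORPH_CLOSE,np.ones((9,9)))
    ms[c]=b;print(c,b.sum(),hsv[y-12,x],hsv[y-40,x-40])
for cs in(["top"],["scene"],["top","scene"]):
    print(cs,fit({c:ms[c] for c in cs},MT,[.43,-.335,.07]))
E
```

```text
top 243664 [ 19  85 232] [ 14 172 154]
scene 3097 [ 17  57 218] [ 24 174 229]
['top'] (array([ 0.44576867, -0.69650715,  1.07347888]), np.float64(241167.20198385237))
['scene'] (array([ 0.42834556, -0.33654122,  0.15647259]), np.float64(38.10698961937716))
['top', 'scene'] (array([ 0.42851258, -0.33623962,  0.16268255]), np.float64(241539.59772395232))
```

View pics/tiles.png

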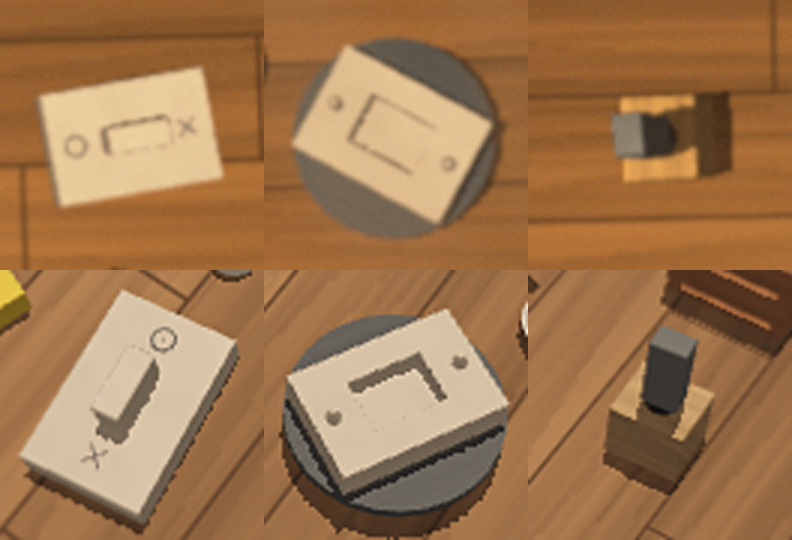

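The tiles show the slab with its ring towards +y, the base turned about 30°, and the meter in its block. I'll tune the thresholds and fit all three.

```bash
cat > seg.py <<'E'
from h import *
def mask(img,xy,f,r=60):
    hsv=cv2.cvtColor(img,cv2.COLOR_BGR2HSV).astype(int);m=f(hsv)
    w=np.zeros_like(m);x,y=xy;w[max(0,y-r):y+r,max(0,x-r):x+r]=1;m=(m&w).astype(np.uint8)
    cs=cv2.findContours(m,cv2.RETR_EXTERNAL,cv2.CHAIN_APPROX_NONE)[0]
    b=np.zeros_like(m);cv2.drawContours(b,[max(cs,key=cv2.contourArea)],-1,1,-1);return b
def run(name,spec,parts,p0,I,**k):
    ms={c:mask(I[c],xy,f) for c,(xy,f) in spec.items()}
    for cs in [[c] for c in ms]+[list(ms)]:
        x,e=fit({c:ms[c] for c in cs},parts,p0,**k);print(name,cs,x.round(4),round(e,1),[int(ms[c].sum()) for c in cs])
E
python3 - <<'E'
from seg import *
I={c:cv2.imread(f"pics/{c}0.png") for c in CAL}
w=lambda h:(h[...,1]<125)&(h[...,2]>60)
run("slab",{"top":((424,224),lambda h:(h[...,1]<125)&(h[...,2]>120)),"scene":((238,286),lambda h:(h[...,1]<85)&(h[...,2]>70))},MT,[.43,-.335,.16],I)
run("base",{"top":((303,178),lambda h:(h[...,1]<125)&(h[...,2]>165)),"scene":((364,205),lambda h:(h[...,1]<85)&(h[...,2]>170))},[box(.055,.08,.0689,.069)],[.577,.01,-.5],I)
g=lambda h:(h[...,1]<60)&(h[...,2]>30)&(h[...,2]<190)
run("meter",{"top":((183,211),g),"scene":((400,95),g)},[box(.02,.014,.066,.146)],[.485,.35,0.3],I)
run("meter",{"top":((183,211),g),"scene":((400,95),g)},[box(.02,.014,.066,.146)],[.485,.35,1.5],I)
hs=cv2.cvtColor(I["scene"],cv2.COLOR_BGR2HSV);ht=cv2.cvtColor(I["top"],cv2.COLOR_BGR2HSV)
print(hs[95,400],hs[84,404],ht[211,175],ht[211,183],ht[205,190])
print(unproj("top",[[402.3+0,0]],0.03)[0])
E
```

```text
slab ['top'] [ 0.4292 -0.3384  0.1515] 32.3 [2175]
slab ['scene'] [ 0.4282 -0.3364  0.1565] 35.4 [3097]
slab ['top', 'scene'] [ 0.4287 -0.3373  0.1598] 97.0 [2175, 3097]
base ['top'] [ 0.5718  0.0172 -0.5172] 18.1 [2145]
base ['scene'] [ 0.572   0.0175 -0.5179] 24.7 [2263]
base ['top', 'scene'] [ 0.5717  0.0174 -0.5171] 43.6 [2145, 2263]
meter ['top'] [ 0.4845  0.3737 -0.1776] 193.3 [100]
meter ['scene'] [0.4816 0.3654 0.3616] 29.7 [358]
meter ['top', 'scene'] [0.4819 0.365  0.3615] 246.1 [100, 358]
meter ['top'] [0.4789 0.3589 1.4126] 167.2 [100]
meter ['scene'] [0.4816 0.365  1.5806] 60.4 [358]
meter ['top', 'scene'] [0.4806 0.3648 1.4581] 243.3 [100, 358]
[15 35 58] [ 17  40 128] [ 18  57 142] [14 76 57] [ 15 157  96]
[ 1.1023366  -0.29682321  0.03      ]
```

Request:
step_arm([
  {"translation": [-31,10.5,0],"roll": 0},
  {"translation": [-31,10.5,0],"roll": 0},
  {"translation": [-31,10.5,0],"roll": 0},
  {"translation": [-31,10.5,0],"roll": 0},
  {"translation": [-31,10.5,0],"roll": 0},
  {"translation": [-31,10.5,0],"roll": 0},
  {"translation": [-31,10.5,0],"roll": 0},
  {"translation": [-31,10.5,0],"roll": 0},
  {"translation": [-11.1,-32.9,0],"roll": 0},
  {"translation": [-11.1,-32.9,0],"roll": 0},
  {"translation": [-11.1,-32.9,0],"roll": 0},
  {"translation": [-11.1,-32.9,0],"roll": 0},
  {"translation": [-11.1,-32.9,0],"roll": 0},
  {"translation": [-11.1,-32.9,0],"roll": 0},
  {"translation": [-11.1,-32.9,0],"roll": 0},
  {"translation": [-11.1,-32.9,0],"roll": 0},
  {"translation": [-11.1,-32.9,0],"roll": 0},
  {"translation": [-11.1,-32.9,0],"roll": 0},
  {"translation": [-11.1,-32.9,0],"roll": 0},
  {"translation": [-11.1,-32.9,0],"roll": 0},
], fingers=1)

```text
time: 2.27
tool_pos: [0.4294, 0.0794, 0.2269]
tool_rot: [3.141, 0.001, 2.816]
contact_force: [0.7, 0.5, -0.2]
opening: 0.092
grip_force: 0.0
```

Request:
step_arm([
  {"translation": [-11.1,-32.9,0],"roll": 0},
  {"translation": [-11.1,-32.9,0],"roll": 0},
  {"translation": [-11.1,-32.9,0],"roll": 0},
  {"translation": [-11.1,-32.9,0],"roll": 0},
  {"translation": [-11.1,-32.9,0],"roll": 0},
  {"translation": [-11.1,-32.9,0],"roll": 0},
  {"translation": [-11.1,-32.9,0],"roll": 0},
  {"translation": [-11.1,-32.9,0],"roll": 0},
  {"translation": [-11.1,-32.9,0],"roll": 0},
  {"translation": [-11.1,-32.9,0],"roll": 0},
  {"translation": [-11.1,-32.9,0],"roll": 0},
  {"translation": [0,0,0],"roll": 0.121},
  {"translation": [0,0,0],"roll": 0.121},
  {"translation": [0,0,0],"roll": 0.121},
  {"translation": [0,0,0],"roll": 0.121},
  {"translation": [0,0,0],"roll": 0.121},
  {"translation": [0,0,0],"roll": 0.121},
  {"translation": [0,0,0],"roll": 0.121},
  {"translation": [0,0,0],"roll": 0.121},
  {"translation": [0,0,0],"roll": 0.121},
])

```text
time: 3.93
tool_pos: [0.4295, -0.301, 0.2267]
tool_rot: [3.142, -0.0, 1.721]
contact_force: [-0.1, -0.1, -0.9]
opening: 0.0919
grip_force: 0.0
```

Request:
step_arm([
  {"translation": [-18,-3,0],"roll": 0},
  {"translation": [-18,-3,0],"roll": -0.006},
  {"translation": [0,0,35],"roll": 0},
  {"translation": [0,0,35],"roll": 0},
  {"translation": [0,0,35],"roll": 0},
  {"translation": [0,0,30],"roll": 0},
  {"translation": [0,0,25],"roll": 0},
  {"translation": [0,0,15],"roll": 0},
  {"translation": [0,0,10],"roll": 0},
  {"translation": [0,0,5],"roll": 0},
  {"translation": [0,0,0],"roll": 0},
  {"translation": [0,0,0],"roll": 0},
])

```text
time: 4.93
tool_pos: [0.4297, -0.3379, 0.0374]
tool_rot: [3.141, 0.001, 1.733]
contact_force: [0.8, -0.3, -0.2]
opening: 0.0918
grip_force: 0.0
```

Request:
step_arm([
  {"translation": [0,0,0],"roll": 0},
  {"translation": [0,0,0],"roll": 0},
  {"translation": [0,0,0],"roll": 0},
  {"translation": [0,0,0],"roll": 0},
  {"translation": [0,0,0],"roll": 0},
  {"translation": [0,0,0],"roll": 0},
  {"translation": [0,0,0],"roll": 0},
  {"translation": [0,0,0],"roll": 0},
], fingers=0, grip_force=40)

```text
time: 5.6
tool_pos: [0.4292, -0.3375, 0.0367]
tool_rot: [3.142, -0.0, 1.733]
contact_force: [-0.6, -0.4, -0.2]
opening: 0.0429
grip_force: 0.0
```

Request:
step_arm([
  {"translation": [0,0,0],"roll": 0},
  {"translation": [0,0,0],"roll": 0},
  {"translation": [0,0,0],"roll": 0},
  {"translation": [0,0,0],"roll": 0},
  {"translation": [0,0,0],"roll": 0},
  {"translation": [0,0,0],"roll": 0},
  {"translation": [0,0,-5],"roll": 0},
  {"translation": [0,0,-10],"roll": 0},
  {"translation": [0,0,-20],"roll": 0},
  {"translation": [0,0,-30],"roll": 0},
  {"translation": [0,0,-35],"roll": 0},
  {"translation": [0,0,-30],"roll": 0},
  {"translation": [0,0,-20],"roll": 0},
  {"translation": [0,0,0],"roll": 0},
  {"translation": [0,0,0],"roll": 0},
])

```text
time: 6.85
tool_pos: [0.4294, -0.3374, 0.1873]
tool_rot: [3.14, 0.001, 1.733]
contact_force: [-0.4, 0.5, -7.2]
opening: 0.026
grip_force: 40.0
```

Request:
step_arm([
  {"translation": [14,8.5,0],"roll": 0},
  {"translation": [28.5,17,0],"roll": 0},
  {"translation": [28.5,17,0],"roll": 0},
  {"translation": [28.5,17,0],"roll": 0},
  {"translation": [28.5,17,0],"roll": 0},
  {"translation": [28.5,17,0],"roll": 0},
  {"translation": [28.5,17,0],"roll": 0},
  {"translation": [28.5,17,0],"roll": 0},
  {"translation": [28.5,17,0],"roll": 0},
  {"translation": [28.5,17,0],"roll": 0},
  {"translation": [28.5,17,0],"roll": 0},
  {"translation": [28.5,18.5,0],"roll": 0},
  {"translation": [0,0,0],"roll": 0.1},
  {"translation": [0,0,0],"roll": 0.12},
  {"translation": [0,0,0],"roll": 0.12},
  {"translation": [0,0,0],"roll": 0.12},
  {"translation": [0,0,0],"roll": 0.12},
  {"translation": [0,0,0],"roll": 0.1},
  {"translation": [0,0,0],"roll": 0},
  {"translation": [0,0,0],"roll": 0},
])

```text
time: 8.52
tool_pos: [0.5697, 0.0176, 0.1846]
tool_rot: [-3.138, 0.001, 1.056]
contact_force: [-0.2, -0.2, -5.3]
opening: 0.0259
grip_force: 40.0
```

```bash
python3 - <<'E'
from seg import *
I={}
for c in CAL: I[c]=read_camera(c)[:,:,::-1].copy();cv2.imwrite(f"pics/{c}1.png",I[c])
o=observe();p=o["tool_pos"];yaw=o["tool_rot"][2];print(p,yaw,o["opening"])
z=p[2]-.0367
# predicted outline overlay
t=[]
for c in I:
    im=cv2.resize(I[c],None,fx=4,fy=4,interpolation=cv2.INTER_CUBIC)
    for P in (np.array([[.055,.08,.032],[-.055,.08,.032],[-.055,-.08,.032],[.055,-.08,.032]]),):
        q=proj(c,place(P,[p[0],p[1],yaw-np.pi/2,z]))
        cv2.polylines(im,[np.round((q+.5)*4).astype(int)],True,(0,0,255),1)
        b=proj(c,place(P*[1,1,0]+[0,0,.069],[.5718,.0174,-.5175]))
        cv2.polylines(im,[np.round((b+.5)*4).astype(int)],True,(255,0,0),1)
    x,y=(q.mean(0)*4).astype(int);t.append(im[max(0,y-250):max(0,y-250)+500,x-200:x+200])
cv2.imwrite("pics/ov1.png",np.hstack(t))
E
```

```text
[0.57020233 0.01759387 0.1854501 ] 1.0555938226554669 0.025701585741464174
```

View pics/ov1.png

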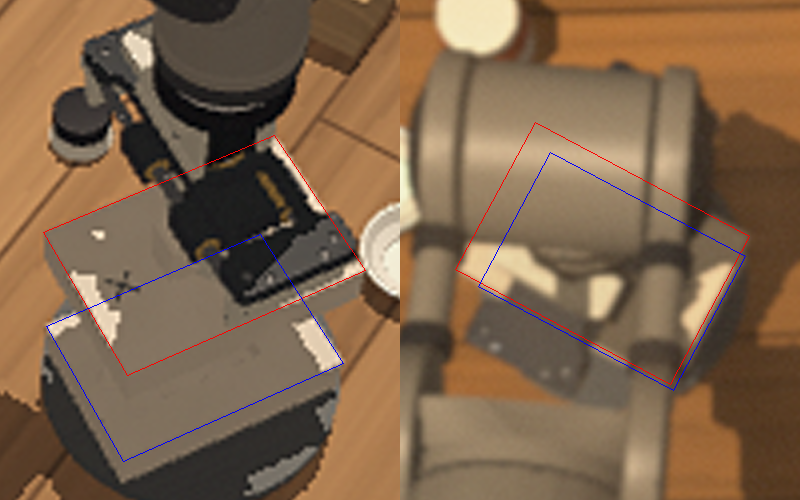

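Request:
step_arm([
  {"translation": [0.7,1.3,10],"roll": 0.002},
  {"translation": [0,0,15],"roll": 0},
  {"translation": [0,0,15],"roll": 0},
  {"translation": [0,0,8],"roll": 0},
  {"translation": [0,0,4],"roll": 0},
  {"translation": [0,0,4],"roll": 0},
  {"translation": [0,0,4],"roll": 0},
  {"translation": [0,0,4],"roll": 0},
  {"translation": [0,0,0],"roll": 0},
  {"translation": [0,0,0],"roll": 0},
  {"translation": [0,0,0],"roll": 0},
])

```text
time: 9.53
tool_pos: [0.5725, 0.0174, 0.1231]
tool_rot: [3.141, -0.0, 1.051]
contact_force: [0.1, 0.3, -5.1]
opening: 0.0255
grip_force: 40.0
```

Request:
step_arm([
  {"translation": [0,0,2],"roll": 0},
  {"translation": [0,0,2],"roll": 0},
  {"translation": [0,0,2],"roll": 0},
  {"translation": [0,0,2],"roll": 0},
  {"translation": [0,0,2],"roll": 0},
  {"translation": [0,0,0],"roll": 0},
  {"translation": [0,0,0],"roll": 0},
])

```text
time: 10.12
tool_pos: [0.5722, 0.0175, 0.1125]
tool_rot: [-3.141, 0.0, 1.051]
contact_force: [-0.0, -0.2, -5.2]
opening: 0.026
grip_force: 40.0
```

Request:
step_arm([
  {"translation": [0,0,2],"roll": 0},
  {"translation": [0,0,1.5],"roll": 0},
  {"translation": [0,0,1],"roll": 0},
  {"translation": [0,0,1],"roll": 0},
  {"translation": [0,0,1],"roll": 0},
  {"translation": [0,0,0],"roll": 0},
  {"translation": [0,0,0],"roll": 0},
])

```text
time: 10.7
tool_pos: [0.5722, 0.0175, 0.1061]
tool_rot: [-3.141, 0.0, 1.051]
contact_force: [-0.4, 0.4, -6.4]
opening: 0.0257
grip_force: 40.0
```

Request:
step_arm([
  {"translation": [0,0,0.7],"roll": 0},
  {"translation": [0,0,0],"roll": 0},
  {"translation": [0,0,0],"roll": 0},
])

```text
time: 10.95
tool_pos: [0.5723, 0.0175, 0.1058]
tool_rot: [3.141, -0.0, 1.051]
contact_force: [-0.8, -0.3, -3.2]
opening: 0.0256
grip_force: 40.0
```

Request:
step_arm([
  {"translation": [0,0,0],"roll": 0},
  {"translation": [0,0,0],"roll": 0},
  {"translation": [0,0,0],"roll": 0},
  {"translation": [0,0,0],"roll": 0},
  {"translation": [0,0,0],"roll": 0},
  {"translation": [0,0,0],"roll": 0},
], fingers=0.7)

```text
time: 11.45
tool_pos: [0.5724, 0.0174, 0.1057]
tool_rot: [3.141, -0.0, 1.051]
contact_force: [-0.3, -0.5, -0.3]
opening: 0.0608
grip_force: 0.0
```

Request:
step_arm([
  {"translation": [0,0,-10],"roll": 0},
  {"translation": [0,0,-25],"roll": 0},
  {"translation": [0,0,-35],"roll": 0},
  {"translation": [0,0,-35],"roll": 0},
  {"translation": [0,0,-30],"roll": 0},
  {"translation": [-15,-30,0],"roll": 0},
  {"translation": [-15,-30,0],"roll": 0},
  {"translation": [-15,-30,0],"roll": 0},
  {"translation": [-15,-30,0],"roll": 0},
  {"translation": [-15,-30,0],"roll": 0},
  {"translation": [0,0,0],"roll": 0},
], fingers=0.9)

```text
time: 12.37
tool_pos: [0.3992, 0.0277, 0.2409]
tool_rot: [-3.139, 0.001, 1.051]
contact_force: [1.4, 0.1, -0.6]
opening: 0.0827
grip_force: 0.0
```

```bash
python3 - <<'E'
from seg import *
print(observe()["tool_pos"],observe()["tool_rot"])
I={}
for c in CAL: I[c]=read_camera(c)[:,:,::-1].copy();cv2.imwrite(f"pics/{c}2.png",I[c])
J={c:cv2.imread(f"pics/{c}0.png") for c in CAL}
t=[]
for c,im in I.items():
    im=cv2.resize(im,None,fx=4,fy=4,interpolation=cv2.INTER_CUBIC)
    for P in box(.055,.08,.101,.101)[[0,2,6,4]],:
        q=proj(c,place(P,[.572,.0175,-.5185]));cv2.polylines(im,[np.round((q+.5)*4).astype(int)],True,(0,0,255),1)
    r=proj(c,place([[0,.055,.101]],[.572,.0175,-.5185]));cv2.circle(im,tuple(np.round((r[0]+.5)*4).astype(int)),3,(0,255,0),-1)
    x,y=(q.mean(0)*4).astype(int);A=im[max(0,y-150):max(0,y-150)+300,x-200:x+200]
    im=cv2.resize(J[c],None,fx=6,fy=6,interpolation=cv2.INTER_CUBIC)
    for yaw,col in((0,(0,255,0)),):
      for z in(.066,.146):
        q=proj(c,place(box(.02,.014,z,z)[[0,2,6,4]],[.4815,.356,yaw]));cv2.polylines(im,[np.round((q+.5)*6).astype(int)],True,col,1)
      q=proj(c,place(box(.04,.035,.062,.062)[[0,2,6,4]],[.4815,.356,yaw]));cv2.polylines(im,[np.round((q+.5)*6).astype(int)],True,(255,0,0),1)
    x,y=(q.mean(0)*6).astype(int);B=im[y-150:y+150,x-200:x+200]
    t.append(np.vstack([A,B]))
cv2.imwrite("pics/ov2.png",np.hstack(t))
E
```

```text
[0.39922111 0.02771087 0.24091046] [-3.13861384e+00  1.22788172e-03  1.05145586e+00]
```

View pics/ov2.png

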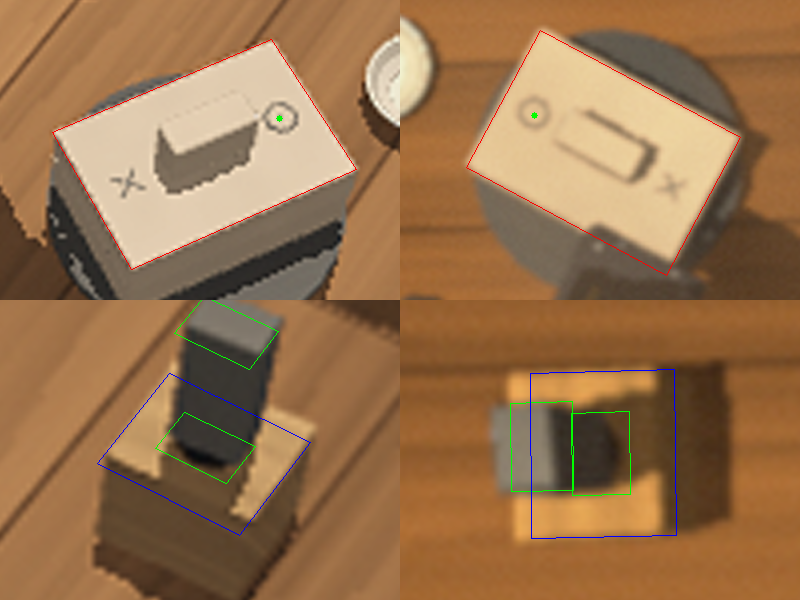

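The slab is seated with its outline matching in both views, and the ring is at the green dot, around (0.5993, 0.0653). My overlay of the meter is about 8 mm too low in y. I'll refine with a top-face fit.

```bash
python3 - <<'E'
from seg import *
I={c:cv2.imread(f"pics/{c}0.png") for c in CAL}
for S in(95,75):
  f=lambda h:(h[...,1]<S)&(h[...,2]>95)&(h[...,2]<200)
  for y0 in(0.,.3): run("top",{"top":((176,211),f),"scene":((402,88),f)},[box(.02,.014,.1459,.146)],[.482,.364,y0],I)
f=lambda h:(h[...,1]<70)&(h[...,2]>25)&(h[...,2]<190)
run("case",{"scene":((402,95),f)},[box(.02,.014,.066,.146)],[.482,.364,0.1],I)
w=lambda h:(h[...,2]>175)&(h[...,1]>90)
m=mask(I["top"],(183,211),w,r=25);print(cv2.minAreaRect(np.argwhere(m)[:,::-1].astype(np.float32)))
r=cv2.resize(I["scene"][72:122,372:432],(600,500),interpolation=cv2.INTER_NEAREST)
for yaw,col in((0,(0,255,0)),(.3,(255,0,255))):
  for z in(.146,):
    q=proj("scene",place(box(.02,.014,z,z)[[0,2,6,4]],[.4815,.364,yaw]));cv2.polylines(r,[np.round((q-[372,72]+.5)*10).astype(int)],True,col,1)
cv2.imwrite("pics/m.png",r)
E
```

```text
top ['top'] [0.4815 0.364  0.0747] 17.6 [134]
top ['scene'] [0.4798 0.3677 0.0428] 644.3 [540]
top ['top', 'scene'] [0.4807 0.3644 0.0564] 662.5 [134, 540]
top ['top'] [0.4811 0.3642 0.0555] 17.2 [134]
top ['scene'] [0.3874 0.4822 0.2282] 434.9 [540]
top ['top', 'scene'] [0.4808 0.3642 0.04  ] 661.8 [134, 540]
top ['top'] [0.4809 0.364  0.0403] 26.3 [125]
top ['scene'] [0.4798 0.3677 0.0428] 593.3 [489]
top ['top', 'scene'] [0.4809 0.3642 0.0378] 619.8 [125, 489]
top ['top'] [0.4809 0.3635 0.1585] 26.7 [125]
top ['scene'] [0.3793 0.4878 0.1706] 384.9 [489]
top ['top', 'scene'] [0.4798 0.3643 0.0927] 620.4 [125, 489]
case ['scene'] [0.4818 0.3649 0.3619] 30.5 [359]
case ['scene'] [0.4818 0.3649 0.3619] 30.5 [359]
((182.0345001220703, 221.0862274169922), (8.984469413757324, 24.487083435058594), 86.633544921875)
```

View pics/m.png

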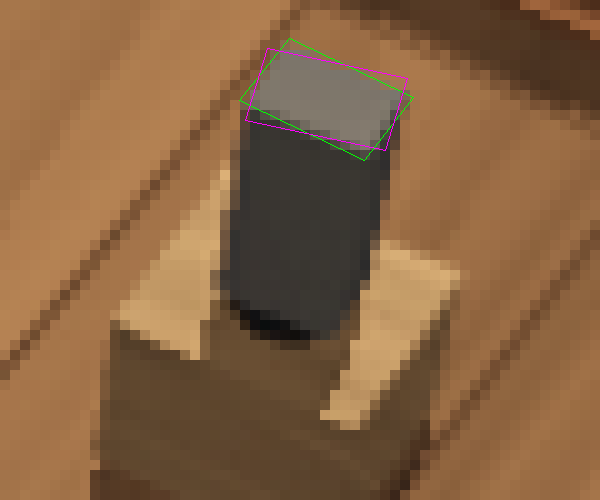

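The top face of the meter lies between the green (0) and magenta (0.3) outlines, centred at about (0.481, 0.3645), with yaw around 0.1.

Request:
step_arm([
  {"translation": [16,-4.6,0],"roll": 0},
  {"translation": [33,-9.5,0],"roll": 0},
  {"translation": [33,-9.5,0],"roll": 0},
  {"translation": [33,-9.5,0],"roll": 0},
  {"translation": [33,-9.5,0],"roll": 0},
  {"translation": [33,-9.5,0],"roll": 0},
  {"translation": [33,-9.5,0],"roll": 0},
  {"translation": [33,-9.5,0],"roll": 0},
  {"translation": [33,-9.5,0],"roll": 0},
  {"translation": [33,-9.5,0],"roll": 0},
  {"translation": [20,-6,0],"roll": 0},
  {"translation": [0,0,0],"roll": 0.119},
  {"translation": [0,0,0],"roll": 0.119},
  {"translation": [0,0,0],"roll": 0.119},
  {"translation": [0,0,0],"roll": 0.119},
  {"translation": [0,0,0],"roll": 0.119},
  {"translation": [0,0,0],"roll": 0.119},
  {"translation": [0,0,0],"roll": 0.119},
  {"translation": [0,0,0],"roll": 0.119},
  {"translation": [0,0,0],"roll": 0},
], fingers=1)

```text
time: 14.13
tool_pos: [0.488, 0.3642, 0.2404]
tool_rot: [-3.141, -0.001, 0.094]
contact_force: [0.1, -0.9, -0.4]
opening: 0.0918
grip_force: 0.0
```

Request:
step_arm([
  {"translation": [-7,-1,0],"roll": 0},
  {"translation": [0,0,20],"roll": 0},
  {"translation": [0,0,30],"roll": 0},
  {"translation": [0,0,30],"roll": 0},
  {"translation": [0,0,25],"roll": 0},
  {"translation": [0,0,20],"roll": 0},
  {"translation": [0,0,12],"roll": 0},
  {"translation": [0,0,7],"roll": 0},
  {"translation": [0,0,3],"roll": 0},
  {"translation": [0,0,0],"roll": 0},
])

```text
time: 14.97
tool_pos: [0.4798, 0.3641, 0.0934]
tool_rot: [3.142, 0.0, 0.1]
contact_force: [-0.3, -0.4, 0.6]
opening: 0.0921
grip_force: 0.0
```

Request:
step_arm([
  {"translation": [0,0,0],"roll": 0},
  {"translation": [0,0,0],"roll": 0},
  {"translation": [0,0,0],"roll": 0},
  {"translation": [0,0,0],"roll": 0},
  {"translation": [0,0,0],"roll": 0},
  {"translation": [0,0,0],"roll": 0},
  {"translation": [0,0,0],"roll": 0},
  {"translation": [0,0,0],"roll": 0},
  {"translation": [0,0,0],"roll": 0},
  {"translation": [0,0,0],"roll": 0},
  {"translation": [0,0,0],"roll": 0},
  {"translation": [0,0,0],"roll": 0},
  {"translation": [0,0,0],"roll": 0},
  {"translation": [0,0,0],"roll": 0},
], fingers=0, grip_force=20)

```text
time: 16.13
tool_pos: [0.4798, 0.3641, 0.0935]
tool_rot: [-3.141, -0.0, 0.099]
contact_force: [-0.6, 0.8, -0.2]
opening: 0.028
grip_force: 20.0
```

Request:
step_arm([
  {"translation": [0,0,0],"roll": 0},
  {"translation": [0,0,-5],"roll": 0},
  {"translation": [0,0,-12],"roll": 0},
  {"translation": [0,0,-20],"roll": 0},
  {"translation": [0,0,-25],"roll": 0},
  {"translation": [0,0,-25],"roll": 0},
  {"translation": [0,0,-25],"roll": 0},
  {"translation": [0,0,-25],"roll": 0},
  {"translation": [0,0,-20],"roll": 0},
  {"translation": [0,0,-13],"roll": 0},
  {"translation": [0,0,0],"roll": 0},
  {"translation": [0,0,0],"roll": 0},
  {"translation": [0,0,0],"roll": 0},
], grip_force=35)

```text
time: 17.22
tool_pos: [0.4793, 0.3635, 0.2622]
tool_rot: [3.141, 0.002, 0.099]
contact_force: [-0.7, -0.3, -2.3]
opening: 0.028
grip_force: 35.0
```

Request:
step_arm([
  {"translation": [3,12,0],"roll": 0},
  {"translation": [6,22,0],"roll": 0},
  {"translation": [8.5,29,0],"roll": 0},
  {"translation": [8.5,29,0],"roll": 0},
  {"translation": [8.5,29,0],"roll": 0},
  {"translation": [8.5,29,0],"roll": 0},
  {"translation": [8.5,29,0],"roll": 0},
  {"translation": [8.5,29,0],"roll": 0},
  {"translation": [8.5,29,0],"roll": 0},
  {"translation": [8.5,29,0],"roll": 0},
  {"translation": [6.5,22,0],"roll": 0},
  {"translation": [4,13,0],"roll": 0},
  {"translation": [2,7.5,0],"roll": 0},
  {"translation": [0,0,20],"roll": 0},
  {"translation": [0,0,20],"roll": 0},
  {"translation": [0,0,0],"roll": 0},
  {"translation": [0,0,0],"roll": 0},
  {"translation": [0,0,0],"roll": 0},
])

```text
time: 18.72
tool_pos: [0.5996, 0.0664, 0.2245]
tool_rot: [-3.141, -0.001, 0.1]
contact_force: [1.0, -0.0, -1.8]
opening: 0.0276
grip_force: 35.0
```

```bash
python3 - <<'E'
from seg import *
o=observe();p=o["tool_pos"];print(p,o["tool_rot"])
c="scene";I=read_camera(c)[:,:,::-1].copy();cv2.imwrite("pics/s3.png",I)
P=np.array([[p[0],p[1],p[2]-.0875],[p[0],p[1],p[2]-.0315],[.5993,.0653,.101]]);q=proj(c,P);print(q)
x,y=q[0].astype(int)
r=cv2.resize(I[y-50:y+50,x-60:x+60],(720,600),interpolation=cv2.INTER_CUBIC)
for a,col in zip(q,((0,0,255),(255,0,0),(0,255,0))): cv2.circle(r,tuple(np.round((a-[x-60,y-50]+.5)*6).astype(int)),3,col,-1)
cv2.imwrite("pics/ov3.png",r)
E
```

```text
[0.59958483 0.06639804 0.22448283] [-3.14148739e+00 -1.11461646e-03  9.97195125e-02]
[[385.41694419 177.68994772]
 [387.71973417 165.25780992]
 [383.71828403 185.41142288]]
```

View pics/ov3.png

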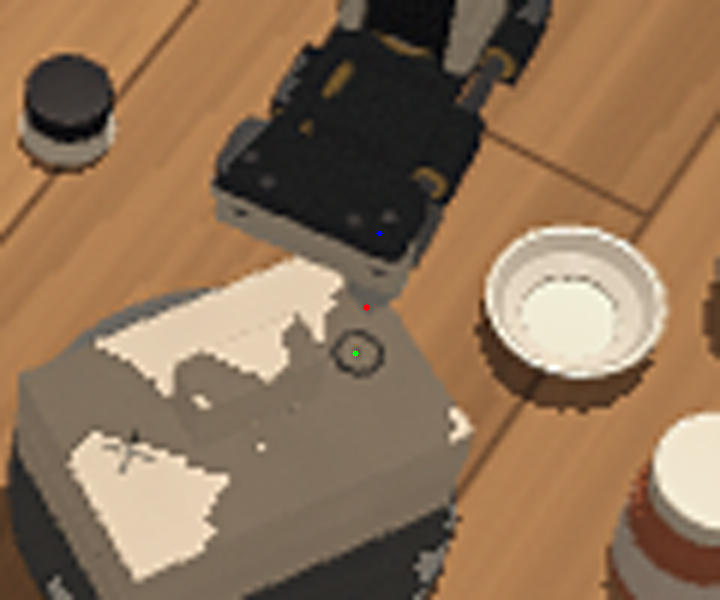

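Request:
step_arm([
  {"translation": [-1,1,6],"roll": 0},
  {"translation": [0,0,10],"roll": 0},
  {"translation": [0,0,8],"roll": 0},
  {"translation": [0,0,5],"roll": 0},
  {"translation": [0,0,2.5],"roll": 0},
  {"translation": [0,0,0],"roll": 0},
  {"translation": [0,0,0],"roll": 0},
  {"translation": [0,0,0],"roll": 0},
])

```text
time: 19.43
tool_pos: [0.5987, 0.0647, 0.1924]
tool_rot: [-3.142, -0.001, 0.099]
contact_force: [0.6, -1.2, -2.1]
opening: 0.028
grip_force: 35.0
```

```bash
python3 - <<'E'
from seg import *
p=observe()["tool_pos"];print(p,observe()["contact_force"])
c="scene";I=read_camera(c)[:,:,::-1].copy()
q=proj(c,np.array([[p[0],p[1],p[2]-.0875],[.5993,.0653,.101]]));x,y=q[0].astype(int)
r=cv2.resize(I[y-25:y+25,x-30:x+30],(720,600),interpolation=cv2.INTER_CUBIC)
for a,col in zip(q,((0,0,255),(0,255,0))): cv2.circle(r,tuple(np.round((a-[x-30,y-25]+.5)*12).astype(int)),3,col,-1)
cv2.imwrite("pics/ov4.png",r)
E
```

```text
[0.59869359 0.06467488 0.19236565] [ 0.63415943 -1.1883269  -2.06217055]
```

View pics/ov4.png

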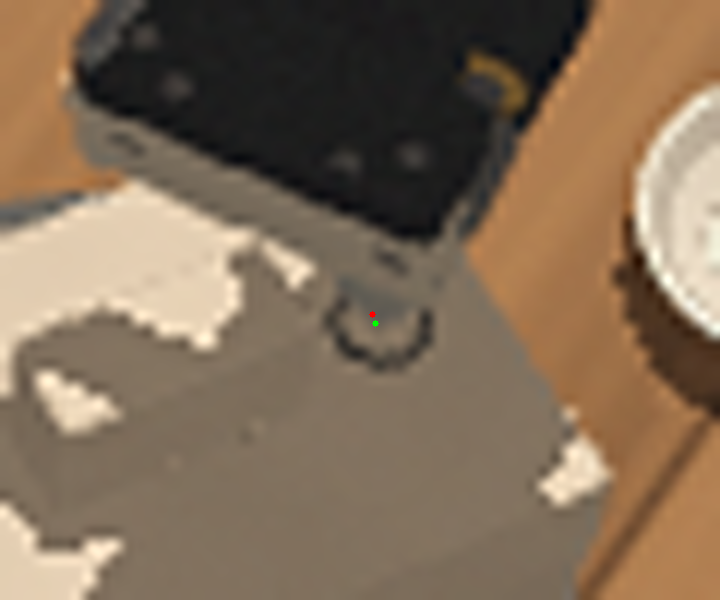

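Request:
step_arm([
  {"translation": [1,-0.5,1],"roll": 0},
  {"translation": [0,0,1.5],"roll": 0},
  {"translation": [0,0,1.5],"roll": 0},
  {"translation": [0,0,1.5],"roll": 0},
  {"translation": [0,0,1],"roll": 0},
  {"translation": [0,0,0],"roll": 0},
  {"translation": [0,0,0],"roll": 0},
])

```text
time: 20.07
tool_pos: [0.5995, 0.0653, 0.1857]
tool_rot: [-3.142, -0.0, 0.099]
contact_force: [0.3, 0.4, -0.4]
opening: 0.0278
grip_force: 35.0
```

Request:
step_arm([
  {"translation": [0,0,1],"roll": 0},
  {"translation": [0,0,1],"roll": 0},
  {"translation": [0,0,0],"roll": 0},
  {"translation": [0,0,0],"roll": 0},
  {"translation": [0,0,0],"roll": 0},
])

```text
time: 20.48
tool_pos: [0.5995, 0.0653, 0.1837]
tool_rot: [-3.142, -0.001, 0.099]
contact_force: [-0.1, 0.4, 1.1]
opening: 0.0281
grip_force: 35.0
```

Request:
step_arm([
  {"translation": [0,0,0],"roll": 0},
  {"translation": [0,0,0],"roll": 0},
  {"translation": [0,0,0],"roll": 0},
  {"translation": [0,0,0],"roll": 0},
  {"translation": [0,0,0],"roll": 0},
  {"translation": [0,0,0],"roll": 0},
])

```text
time: 20.98
tool_pos: [0.5995, 0.0653, 0.1836]
tool_rot: [-3.142, -0.0, 0.099]
contact_force: [1.1, -0.1, 1.6]
opening: 0.0277
grip_force: 35.0
```

```bash
python3 - <<'E'
from seg import *
F=[]
for i in range(8):
    I=read_camera("scene");F.append(observe()["contact_force"][2])
p=observe()["tool_pos"];print(np.mean(F),p)
I=I[:,:,::-1].copy()
q=proj("scene",np.array([[.5993,.0653,.101]]));x,y=q[0].astype(int)
cv2.imwrite("pics/ov5.png",cv2.resize(I[y-30:y+20,x-30:x+30],(720,600),interpolation=cv2.INTER_CUBIC))
E
```

```text
0.8744498554716578 [0.59943412 0.06527357 0.18357365]
```

View pics/ov5.png

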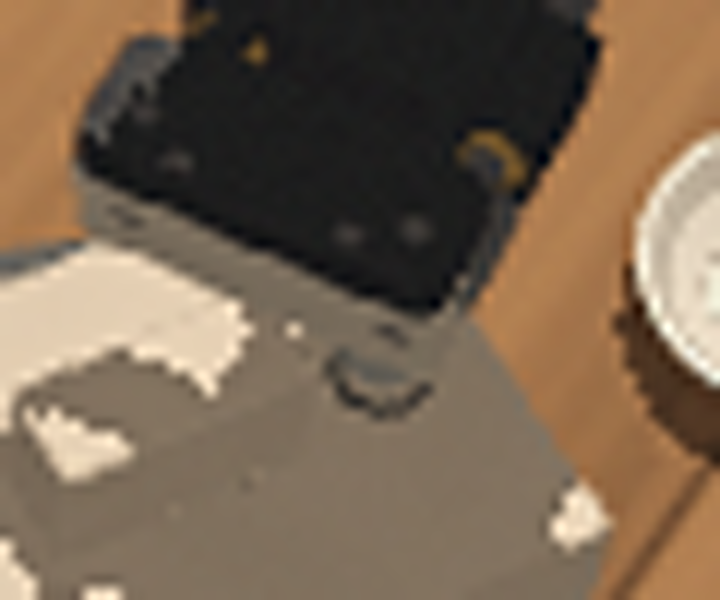

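The foot end shows at about (380,370), inside the ring whose lower arc is near (380,405). The force has changed by about 3 N, which is roughly half way in, so I'm handing in.

```bash
python3 -c "from cell import *;print(hand_in())"
```

```text
the job is handed in; nothing more can be done
None
```

The job is handed in, with no verdict returned: the upper half looks fully seated and is let go, and the meter is held upright with its foot in the ring at about 3 N, roughly half way in.

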